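# Move three mini frames on by one mending station

## Robot

A 6-joint arm with a two-finger parallel gripper is mounted at the origin on the work surface. World frame = base frame: x ahead of the robot, y to its left, z up, the work surface at z = 0. Lengths are in m, angles in rad, forces in N, time in s.
With the tool pointing down it reaches from about 0.325 to 0.85 m from the base axis. Payload 15.5 kg.
Tool frame: the origin (TCP) lies between the finger pads; the fingertips stand 17 mm ahead of it and the grasp point (between the pads) lies 2 mm behind it; z points along the fingers, y is the line along which they close (so a half turn about z gives the same grasp; the last joint's range is limited). The gripper opens to 91 mm and grips with 3 to 60 N. Pads are 32 mm wide; open, the fingers measure 118 mm over their backs; the gripper's body (76 mm by 178 mm) begins 60 mm behind the grasp point.
Start: joints at [-1.31, 0.494, 1.345, -0, 1.302, -0.096], TCP at [0.218, -0.586, 0.231] pointing down, gripper open.
Joint ranges: [-2.91, 2.91], [-0.82, 2.16], [0.22, 2.67], [-1.22, 4.37], [0.12, 2.79], [-3.08, 3.08]. Speed limits (rad/s): [1.89, 1.89, 2.57, 3.01, 3.01, 3.01].

## Interface

Orientations are given as a unit quaternion [x, y, z, w].
In Python, from station import goto, movel, set_joints, gripper_to, dwell, inverse_kinematics, camera, MotionError, sign_off, current_clock, current_q, current_dq, current_joint_torque, current_position, current_orientation, current_force, current_wrist_torque, current_width, current_gripper_force gives the robot as it stands. Calls block until the motion is done:
- goto(position, orientation): joint-space move of the TCP to a pose.
- movel(position, orientation=None, v=0.15, guard=None): straight line of the TCP; orientation=None keeps the orientation; v is the mean speed in m/s. With guard (N) it stops when the force on the tool has changed by that much, and returns True; else False.
- set_joints(angles): joint-space move.
- gripper_to(opening, strength=None): opening from 0.0 (shut) to 1.0 (fully open); strength is the grip in N (None keeps the last); returns when the fingers have stopped.
- dwell(seconds).
- inverse_kinematics(position, orientation): joint angles nearest the present ones, or None.
- camera(name): name is "scene" or "top" or "wrist"; returns a dict with "img" (400x640x3 uint8, red, green, blue), "z_map" (400x640 float32, m along the optical axis (not along the pixel's ray), 0 where there is no reading), "camera_matrix" (3x3 intrinsics, pixels), "k1" (the pictures are not rectified: a ray, as slopes to the right and down, at radius r is drawn at 1 + k1 r^2 times it, then the intrinsics apply), "cam_to_world" (4x4, takes a point from camera to world coordinates); the wrist camera has in their place "T_tool_cam" (4x4, takes a point from camera to tool coordinates, whose origin is the TCP and whose axes are the flange's). Camera axes: x right, y down, z forward; pixel columns grow to the right and rows downward; lengths in m; the calibration is good to about 2 mm. A picture is of the moment at which its call begins: read the wrist's pose just before it.
A pose or a line that the arm cannot do raises MotionError and nothing moves.
- sign_off(): hands the job in; it is judged then, once.
Readings, each from a call of its own:
- current_clock(): time.
- current_q(): joint angles.
- current_dq(): joint speeds.
- current_joint_torque(): joint torques, N m.
- current_position(): TCP position.
- current_orientation(): TCP orientation.
- current_force(): force on the tool from outside, world axes, zero at the start.
- current_wrist_torque(): the same for the moment, N m.
- current_width(): opening from 0.0 (shut) to 1.0 (fully open).
- current_gripper_force(): force on a finger pad.
Only numpy, scipy, OpenCV 4.12 (cv2) and the standard library are available. Lean on these libraries where they do the work, as an engineer would, in place of code of your own. Each camera call takes 0.05 s, during which the arm holds its last target. There are 200 camera calls.

## Task

Move each of the three mini frames on to its next place: the wired frame from the wiring stand goes back to the oak rack, into the bay where the frame with the broken lug stands now; the newly nailed frame in the iron jig goes into the wiring stand; and the frame with the broken lug goes into the iron jig. All three places are taken, so one frame has to stand aside for a while - the cork mat is free. Set every frame down upright and right down between the guides or dividers without dropping it or tipping it over, and leave the other frame in the rack, the clay pot and the bundle of end bars where they are.

Things in the scene. Friction and masses are not known exactly. Their poses are not given: they have to be found in the camera images.
- bare_centre (a point): Newly nailed mini frame (light wood, no wires), in the iron jig at the start. Upright on its end bars' feet: 175 mm long with lugs (its y), 24 thick (x), 110 tall; end bars 145 apart outside. Grip its top bar (24 wide, 10 high) from above at its middle, 50 mm above this point; open below. 70 g. Point: frame's centre, 55 mm above its feet. Either way round is as good.
- wired_centre (a point): Wired mini frame, in the wiring stand at the start: three steel wires strung across it and a flat brass drawing pin (2 mm high) in the middle of its top bar. Size, grip and weight as the newly nailed frame. Point: its centre, 55 mm above its feet, 50 mm below the middle of the top bar.
- broken_centre (a point): Mini frame with a broken lug, in the rack bay away from the robot at the start: its top bar stops at the end bar on its +y side (160 mm long in all), no wires. Otherwise size, grip and weight as the newly nailed frame. Point: its centre, 55 mm above its feet, 50 mm below the top bar's middle, half-way between the end bars.
- jig_seat (a point): Black iron frame jig, fixed: base plate 100 x 172 mm, floor 8 mm above the counter, wing screws on its +x side. Guide plates at both ends embrace a frame's end bars with 4 mm play all round (slot 32 in x, 153 in y), 64 mm above the floor, the top 18 mm flared out by 8. y runs along the frame. Point: where the centre of a seated frame is, 55 mm above the floor.
- stand_seat (a point): Wooden wiring stand, fixed: plywood board 125 x 185 mm, floor 12 mm above the counter, wire spool on its +x side. Guides at both ends embrace a frame's end bars with 4 mm play all round (slot 32 in x, 153 in y), 64 mm above the floor, the top 18 mm flared out by 8. y runs along the frame. Point: where the centre of a seated frame is, 55 mm above the floor.
- rack_bay (a point): Slatted oak rack, 165 x 179 mm, fixed, two bays 85 mm apart; this is the bay on its +x side, away from the robot. Bay 40 mm across between dividers (8 mm play each side, a frame may lean), 163 long between side rails (9 mm play each end); dividers 75 mm above the floor, floor 20 above the counter. y runs along the frame. Point: where a standing frame's centre is, 55 above the floor.
- mat_top (a point): Bare cork mat, 120 mm (its x) by 190 mm (its y), 4 mm thick, fixed on the counter: a free spot where a frame can stand upright on its own feet. Point: the middle of its top face.
- spare_centre (a point): Another, half-mended mini frame without a bottom bar, in the rack's other bay, 85 mm nearer the robot (-x of the rack). It stays where it is. Size as the newly nailed frame. Point: its centre, 55 mm above its feet.
- pot: Brown clay pot of brass eyelets, 86 mm across, 78 mm tall, on the far side of the work; stays where it is. Origin: centre of its underside.
- endbars_centre (a point): Tied bundle of four cedar end bars lying flat, 24 x 100 x 32 mm, on the far side of the work; stays where it is. Point: its centre.
There are look-alikes about, which are no part of the job. Leave any purple or turquoise look-alike of the part that bears wired_centre alone.

How it is judged:
At the end, for the whole second after the job is handed in: Broken-lug frame in the jig, nailed frame in the wiring stand (each within 12 mm, 6 mm in height, tilt under 0.16, turn under 0.27 rad); wired frame in the rack bay the broken one left (18 mm, 6 mm in height, tilt under 0.3, turn under 0.4 rad); either way round, released, at rest (horizontal distance between broken_centre and jig_seat below 0.012 m and z of broken_centre in the frame of jig_seat between -0.006 and 0.006 m and angle between each of broken_centre, bare_centre's own z axis and vertical below 0.16 rad and angle between the y axis of broken_centre and the y axis of jig_seat, either way round below 0.27 rad and linear speed of each of broken, bare, wired below 0.03 m/s and angular speed of each of broken, bare, wired below 0.3 rad/s and horizontal distance between bare_centre and stand_seat below 0.012 m and z of bare_centre in the frame of stand_seat between -0.006 and 0.006 m and angle between the y axis of bare_centre and the y axis of stand_seat, either way round below 0.27 rad and horizontal distance between wired_centre and rack_bay below 0.018 m and z of wired_centre in the frame of rack_bay between -0.006 and 0.006 m and angle between wired_centre's own z axis and vertical below 0.3 rad and angle between the y axis of wired_centre and the y axis of rack_bay, either way round below 0.4 rad); the robot touches nothing.
It fails at once if a frame is dropped (let go so that it falls more than about 25 mm) ((linear speed of bare above 0.7 m/s and contact force between the fingers and bare below 0.05 N) or (linear speed of wired above 0.7 m/s and contact force between the fingers and wired below 0.05 N) or (linear speed of broken above 0.7 m/s and contact force between the fingers and broken below 0.05 N)).
It fails at once if a frame is tipped over (angle between any of bare_centre, wired_centre, broken_centre's own z axis and vertical above 0.9 rad).
It fails at once if the other frame in the rack is pulled out of its bay or shifted by more than 30 mm (distance of spare_centre from where it was at the start of the episode above 0.03 m).
It fails at once if the pot of eyelets or the bundle of end bars is shifted by more than 30 mm (distance of any of pot, endbars_centre from where it was at the start of the episode above 0.03 m).
It also fails if it takes over 112 s, if anything falls off the work surface, if the arm or the gripper's body presses on something with over 40 N, if the wrist force passes 120 N, or if a joint passes its speed limit or range.

## Working session

There is one attempt and no reset: what is moved stays moved. The work goes in short steps, each a Python script; the robot and the scene stay as the last script left them, time stands still between calls to the robot, and variables do not carry over. Pictures are saved under pics/ and viewed, at most 14 in all, crops included, and the job is handed in when it is done.

```bash
mkdir -p pics; ls
cat > h.py <<'E'
import numpy as np, cv2
from station import *
def world(c,T=None):
    "per-pixel world coords from z_map"
    K=c["camera_matrix"]; k1=c["k1"]; T=c["cam_to_world"] if T is None else T
    v,u=np.mgrid[0:400,0:640].astype(float)
    p=cv2.undistortPoints(np.stack([u.ravel(),v.ravel()],1)[:,None],np.array(K,float),np.array([k1,0,0,0,0.]))[:,0]
    z=c["z_map"].ravel().astype(float)
    P=np.stack([p[:,0]*z,p[:,1]*z,z,np.ones_like(z)],1)@np.array(T).T
    W=P[:,:3]; W[z==0]=np.nan
    return W.reshape(400,640,3)
def save(n,im,box=None,s=1):
    if box: im=im[box[1]:box[3],box[0]:box[2]]
    cv2.imwrite(f"pics/{n}.png",cv2.resize(im[:,:,::-1],None,fx=s,fy=s,interpolation=cv2.INTER_CUBIC))
E
python3 - <<'E'
from h import *
for n in("top","scene"):
    c=camera(n); np.savez(n+".npz",**c); save(n,c["img"],s=1.25); print(c["k1"],c["cam_to_world"])
E
```

```text
pics
-0.06716286656544247 [[-0.02510559 -0.99781363  0.06113651  0.49341028]
 [-0.99966811  0.02470474 -0.00730389  0.09713784]
 [ 0.00577756 -0.06129959 -0.99810269  1.17712132]
 [ 0.          0.          0.          1.        ]]
0.0002168590381981891 [[ 0.35779656  0.51805876 -0.77691489  1.4160891 ]
 [ 0.93371958 -0.18759402  0.30492005 -0.26213426]
 [ 0.01222192 -0.83451999 -0.5508421   0.69136685]
 [ 0.          0.          0.          1.        ]]
```

View pics/top.png

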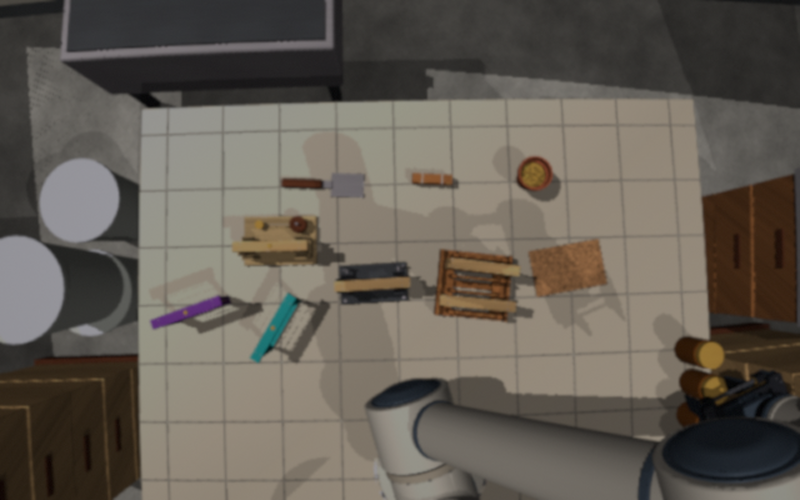

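View pics/scene.png

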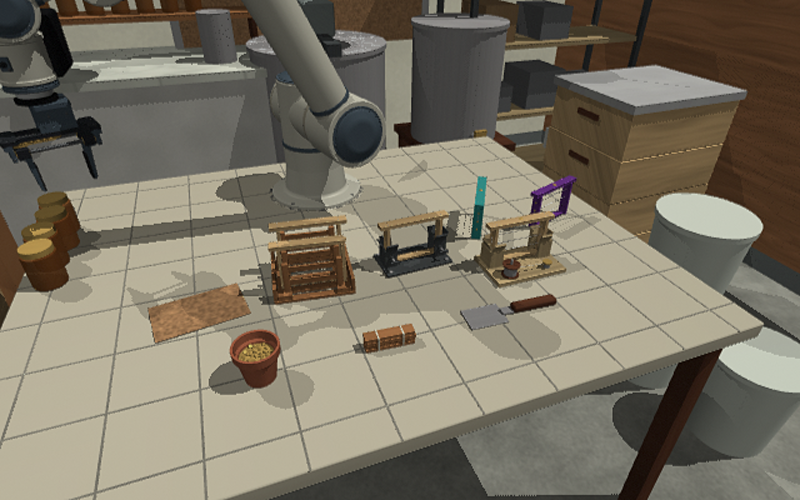

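The top picture (800x500) shows these frame-like things:
- Stand frame (272,245), with a spool beside it.
- Jig frame (372,284).
- Far-bay frame in the rack (483,267).
- Near-bay frame (480,303), the spare.
- Purple (190,312) and turquoise (275,328) decoys.
- Free mat (567,267).

My choices are wired = (272,245), bare = (372,284) and broken = (483,267). Next I measure them.

```bash
cat >> h.py <<'E'
def bars(W,regs,band=.007):
    "top bar rect in each xy box (x0,x1,y0,y1): centre, yaw of long axis rel. y, sizes, z"
    out={}
    for k,(x0,x1,y0,y1,zn) in regs.items():
        m=(W[...,0]>x0)&(W[...,0]<x1)&(W[...,1]>y0)&(W[...,1]<y1)&(abs(W[...,2]-zn)<band)
        P=W[m]; 
        if len(P)<20: print(k,"few",len(P)); continue
        (cx,cy),(a,b),t=cv2.minAreaRect(P[:,:2].astype(np.float32)); d=cv2.boxPoints(((cx,cy),(a,b),t))
        e=[d[1]-d[0],d[2]-d[1]]; e=max(e,key=np.linalg.norm); e=e*np.sign(e[1])
        out[k]=(cx,cy,np.arctan2(-e[0],e[1])); print(k,len(P),"c",np.round([cx,cy],4),"yaw",round(float(out[k][2]),3),"size",np.round([a,b],3),"z",np.round(np.median(P[:,2]),4))
    return out
E
python3 - <<'E'
from h import *
c=np.load("top.npz"); W=world(c)
for n,(u,v) in dict(wired=(272,245),bare=(372,284),broken=(483,267),spare=(480,303),mat=(567,267),pot=(535,173),eb=(432,180),pl=(190,312),tq=(275,328),counter=(600,350)).items():
    print(n,np.round(W[int(v/1.25),int(u/1.25)],4))
m=W[int(245/1.25),int(272/1.25)]
R={}
for n,(u,v),z in (("wired",(272,245),.122),("bare",(372,284),.118),("broken",(483,267),.13),("spare",(480,303),.13)):
    p=W[int(v/1.25),int(u/1.25)]; R[n]=(p[0]-.035,p[0]+.035,p[1]-.12,p[1]+.12,z)
bars(W,R)
hsv=cv2.cvtColor(c["img"],cv2.COLOR_RGB2HSV)
p=W[213,453]; m=(abs(W[...,0]-p[0])<.09)&(abs(W[...,1]-p[1])<.13)&(hsv[...,1]>100)&(abs(W[...,2])<.02)
print(cv2.minAreaRect(W[m][:,:2].astype(np.float32)),W[m].mean(0), m.sum())
E
```

```text
wired [0.5636 0.365  0.1235]
bare [0.469  0.1367 0.1179]
broken [ 0.5026 -0.1194  0.1267]
spare [ 0.4201 -0.1107  0.127 ]
mat [ 0.4978 -0.3639  0.0013]
pot [ 0.734  -0.2765  0.0516]
eb [ 0.7241 -0.0173  0.0322]
pl [0.4146 0.5604 0.1138]
tq [0.3732 0.3619 0.1105]
counter [ 0.279  -0.4452 -0.0006]
wired 505 c [0.5632 0.3707] yaw -0.0 size [0.173 0.024] z 0.1212
bare 508 c [0.4689 0.1369] yaw 0.037 size [0.024 0.175] z 0.1172
broken 483 c [ 0.5025 -0.1224] yaw -0.147 size [0.167 0.024] z 0.1287
spare 524 c [ 0.4191 -0.1044] yaw -0.126 size [0.176 0.024] z 0.1288
((0.4953553080558777, -0.367121160030365), (0.11698473244905472, 0.18846163153648376), 8.5028657913208) [ 0.49521735 -0.36587838  0.00266047] 2030
```

All sizes and heights fit the description (broken bar about 160 mm long, the others 175). Next I look from close by with the wrist camera and check the kinematics.

```bash
cat >> h.py <<'E'
from scipy.spatial.transform import Rotation as Ro
R0=np.array([[0,1,0],[1,0,0],[0,0,-1.]])
def quat(yaw,flip=False):
    return (Ro.from_euler("z",yaw+(np.pi if flip else 0))*Ro.from_matrix(R0)).as_quat()
def tool():
    T=np.eye(4); T[:3,:3]=Ro.from_quat(current_orientation()).as_matrix(); T[:3,3]=current_position(); return T
def wrist():
    T=tool(); c=camera("wrist"); return c,world(c,T@np.array(c["T_tool_cam"]))
E
python3 - <<'E'
from h import *
print(current_clock(),Ro.from_quat(current_orientation()).as_matrix().round(2).tolist())
for f in(False,True):
  for n,p,y in(("st",(.563,.371),0),("jig",(.469,.137),.037),("rk",(.503,-.119),-.14),("mat",(.495,-.366),.148)):
    for z in(.12,.28):
      q=inverse_kinematics([*p,z],quat(y,f)); print(f,n,z,None if q is None else np.round(q,2))
goto([.47,-.11,.36],quat(-.14)); c,W=wrist(); save("w1",c["img"]); np.savez("w1.npz",W=W,img=c["img"]); print(c["T_tool_cam"])
goto([.50,.25,.36],quat(0)); c,W=wrist(); save("w2",c["img"]); np.savez("w2.npz",W=W,img=c["img"]); print(current_clock())
E
```

```text
0.1 [[0.94, 0.35, -0.0], [0.35, -0.94, 0.0], [0.0, -0.0, -1.0]]
False st 0.12 [ 0.49  0.67  1.33 -0.    1.14  0.49]
False st 0.28 [ 0.49  0.53  1.14 -0.    1.47  0.49]
False jig 0.12 [ 0.16  0.46  1.8  -0.    0.88  0.12]
False jig 0.28 [ 0.16  0.25  1.6  -0.    1.29  0.12]
False rk 0.12 [-0.35  0.49  1.74 -0.    0.92 -0.21]
False rk 0.28 [-0.35  0.29  1.54 -0.    1.31 -0.21]
False mat 0.12 [-0.73  0.6   1.49 -0.    1.05 -0.88]
False mat 0.28 [-0.73  0.44  1.3  -0.    1.4  -0.88]
True st 0.12 [ 0.49  0.67  1.33 -0.    1.14 -2.65]
True st 0.28 [ 0.49  0.53  1.14 -0.    1.47 -2.65]
True jig 0.12 [ 0.16  0.46  1.8  -0.    0.88 -3.02]
True jig 0.28 [ 0.16  0.25  1.6  -0.    1.29 -3.02]
True rk 0.12 [-0.35  0.49  1.74 -0.    0.92  2.93]
True rk 0.28 [-0.35  0.29  1.54 -0.    1.31  2.93]
True mat 0.12 [-0.73  0.6   1.49 -0.    1.05  2.26]
True mat 0.28 [-0.73  0.44  1.3  -0.    1.4   2.26]
[[ 1.10655948e-03 -9.62574338e-01 -2.71015533e-01  7.74456902e-02]
 [ 9.99999259e-01  9.27369357e-04  7.89241536e-04 -5.87143152e-04]
 [-5.08372148e-04 -2.71016206e-01  9.62574651e-01 -1.54959227e-01]
 [ 0.00000000e+00  0.00000000e+00  0.00000000e+00  1.00000000e+00]]
3.5417
```

Run:
```python
import numpy as np,cv2
a=np.load("w1.npz")["img"];b=np.load("w2.npz")["img"]
cv2.imwrite("pics/w12.png",cv2.resize(np.vstack([a,b])[:,:,::-1],None,fx=.75,fy=.75,interpolation=cv2.INTER_AREA))
from h import *
W=np.load("w1.npz")["W"]; W2=np.load("w2.npz")["W"]
R=dict(broken=(.46,.545,-.24,0,.13),spare=(.38,.455,-.22,.02,.13),)
bars(W,R)
bars(W2,dict(bare=(.435,.505,0.02,.26,.118),wired=(.53,.60,.25,.5,.122)))
```

```text
broken 1981 c [ 0.5038 -0.1218] yaw -0.145 size [0.165 0.024] z 0.131
spare 2170 c [ 0.4207 -0.1035] yaw -0.122 size [0.175 0.024] z 0.131
bare 1259 c [0.47  0.137] yaw 0.039 size [0.024 0.176] z 0.1189
wired 2733 c [0.5641 0.3721] yaw -0.002 size [0.175 0.025] z 0.1233
```

View pics/w12.png

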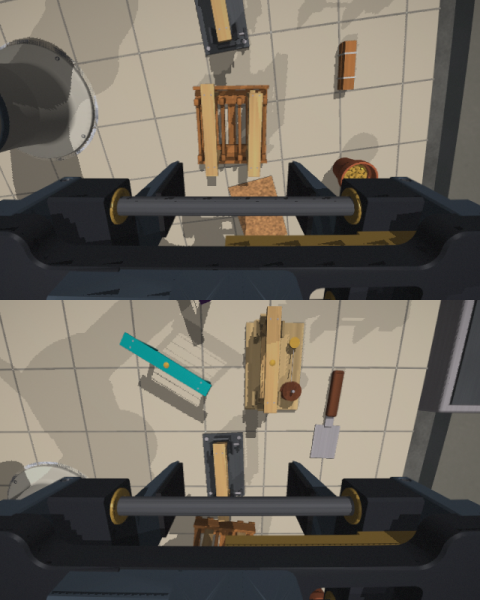

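The top half (wrist view of the rack) shows the far frame, right at (255,135), with its top bar stopping at the end bar on the +y end, so that one is broken. The near one at (208,130) is the spare. In the lower half, the stand frame at (272,364) has the brass pin and is wired. The jig frame at (220,468) has no pin and is bare. Turquoise is a decoy. Next I measure the guides.

Run:
```python
from h import *
W=np.load("w1.npz")["W"]; W2=np.load("w2.npz")["W"]; Wt=world(np.load("top.npz"))
def loc(W,c,yaw,zb):
    d=W-np.array([*c,0]); x=d[...,0]*np.cos(yaw)+d[...,1]*np.sin(yaw); y=-d[...,0]*np.sin(yaw)+d[...,1]*np.cos(yaw)
    m=(abs(x)<.11)&(abs(y)<.11)&(W[...,2]>zb[0])&(W[...,2]<zb[1]); return x[m]*1e3,y[m]*1e3,W[...,2][m]
fig=[]
for n,w,c,yaw,zb in(("stand",W2,(.5641,.3721),-.002,(.066,.082)),("jig_top",Wt,(.470,.137),.039,(.062,.078)),("jig",W2,(.470,.137),.039,(.062,.078)),("rack",W,(.5038,-.1143),-.145,(.088,.101)),("rack_top",Wt,(.5038,-.1143),-.145,(.086,.101))):
    x,y,z=loc(w,c,yaw,zb); H=np.zeros((220,220),np.uint8)
    np.add.at(H,((110-x).astype(int).clip(0,219),(110-y).astype(int).clip(0,219)),1)
    H=np.minimum(H*120,255).astype(np.uint8); H[110,::8]=np.maximum(H[110,::8],90); H[::8,110]=np.maximum(H[::8,110],90)
    fig.append(H); print(n,len(x),np.percentile(x,[1,99]).round(1),np.percentile(y,[1,99]).round(1))
fig.append(np.zeros((220,220),np.uint8))
cv2.imwrite("pics/occ.png",cv2.resize(np.vstack([np.hstack(fig[:3]),np.hstack(fig[3:])]),None,fx=1.2,fy=1.2,interpolation=cv2.INTER_NEAREST))
```

```text
stand 615 [-30.2  27.5] [-87.6  88.3]
jig_top 123 [-28.  27.] [-86.2  87.6]
jig 313 [-27.   28.4] [-53.6  87.9]
rack 419 [-109.6   27.9] [-69.6  67.3]
rack_top 135 [-109.    27.4] [-70.1  69.7]
```

View pics/occ.png

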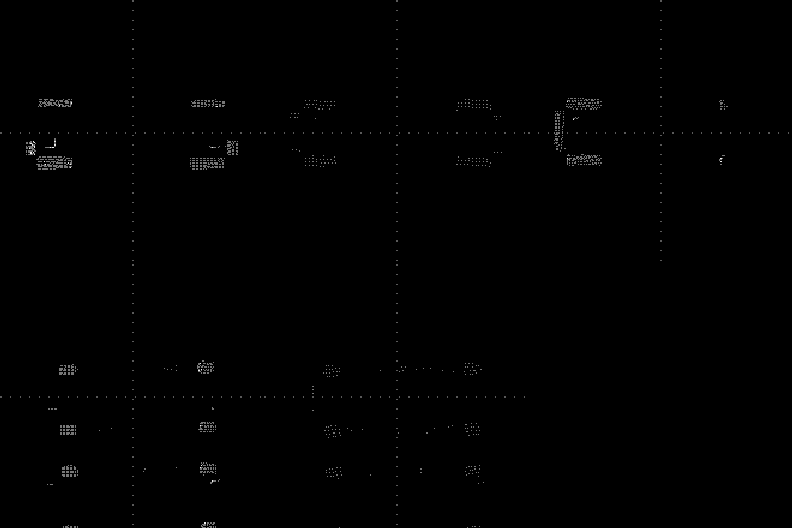

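Stand and jig guides are symmetric about their frames. The rack bay sits about 2 mm on the -x side of the broken frame, and its yaw is about -0.13. Now moving the broken frame to the mat.

```bash
cat >> h.py <<'E'
HI=.275
def pick(p,yaw,floor,op=.62):
    q=quat(yaw); gripper_to(op); movel([*p,HI],q,v=.3)
    z=floor+.103; movel([*p,z+.03],v=.2); movel([*p,z],v=.06)
    gripper_to(0,25); w=current_width(); print("grip mm",round(w*91,1),"F",round(current_gripper_force(),1))
    movel([*p,HI],v=.15); print("held",round(current_width()*91,1),"F",round(current_gripper_force(),1),"t",current_clock())
def lower(p,yaw,floor,top):
    "carry over, go down; guarded from above the guides' tops"
    movel([*p,HI],quat(yaw),v=.25); z=floor+.103
    movel([*p,z+top+.01],v=.15); dwell(.2)
    hit=movel([*p,z-.003],v=.05,guard=6); a=current_position()
    print("hit",hit,"above floor mm",round((a[2]-z)*1e3,1),"F",np.round(current_force(),1),"t",current_clock()); return hit and abs(a[2]-z)<.004
def release(op=.62):
    p=np.array(current_position()); gripper_to(op); dwell(.2)
    movel([p[0],p[1],p[2]+.04],v=.08); movel([p[0],p[1],HI],v=.25)
E
python3 - <<'E'
from h import *
pick((.5049,-.1144),-.14,.020)
if lower((.495,-.366),.148,.004,.01): release()
movel([.47,-.12,.36],quat(-.13),v=.3); dwell(.1); c,W=wrist(); save("w3",c["img"]); np.savez("w3.npz",W=W,img=c["img"]); print(current_clock())
bars(W,dict(broken=(.45,.54,-.48,-.25,.114),spare=(.38,.455,-.22,.02,.13)))
t=camera("top"); Wt=world(t); save("t3",t["img"],(320,150,500,270),3)
bars(Wt,dict(broken=(.45,.54,-.48,-.25,.114),spare=(.38,.455,-.22,.02,.13)))
E
```

```text
grip mm 23.7 F 25.0
held 23.8 F 25.0 t 8.8083
hit True above floor mm -1.0 F [ 0.1 -0.2 -0.5] t 11.725
15.075
broken 396 c [ 0.4914 -0.34  ] yaw 0.147 size [0.024 0.06 ] z 0.1149
spare 2226 c [ 0.4206 -0.1042] yaw -0.122 size [0.175 0.024] z 0.131
broken few 0
spare 391 c [ 0.4219 -0.0831] yaw -0.125 size [0.133 0.024] z 0.1289
```

Run:
```python
from h import *
d=np.load("w3.npz"); W=d["W"]; yaw=-.126; c=(.5038,-.1143)
D=W-np.array([*c,0]); x=(D[...,0]*np.cos(yaw)+D[...,1]*np.sin(yaw))*1e3; y=(-D[...,0]*np.sin(yaw)+D[...,1]*np.cos(yaw))*1e3; z=W[...,2]*1e3
# height map image (x up, y left), 2.5px/mm
m=(abs(x)<75)&(abs(y)<105)&(z>-5)&(z<140)
H=np.zeros((150,210,3),np.uint8); H[(75-x[m]).astype(int).clip(0,149),(105-y[m]).astype(int).clip(0,209)]=cv2.applyColorMap((z[m]*1.8).clip(0,255).astype(np.uint8),cv2.COLORMAP_JET)[:,0]
H=cv2.resize(H,None,fx=3,fy=3,interpolation=cv2.INTER_NEAREST); cv2.line(H,(0,225),(630,225),(255,255,255)); cv2.line(H,(315,0),(315,450),(255,255,255)); cv2.imwrite("pics/rackmap.png",H)
for lo,hi in((86,101),):
    s=(abs(x)<45)&(abs(y)<100)&(z>lo)&(z<hi)
    for nm,t in(("+x",x>0),("-x",x<0)):
        for nn,t2 in(("+y",y>0),("-y",y<0)):
            k=s&t&t2; print(nm,nn,k.sum(),np.percentile(x[k],[3,97]).round(1),np.percentile(y[k],[3,97]).round(1))
save("w3c",d["img"],(220,60,400,270),2.8)
```

```text
+x +y 122 [18.3 26.7] [ 4.4 60. ]
+x -y 133 [18.6 27.8] [-66.6  -1.8]
-x +y 121 [-31.5 -22.8] [ 5.4 59.6]
-x -y 120 [-30.3 -22.4] [-66.7  -2.4]
```

View pics/rackmap.png

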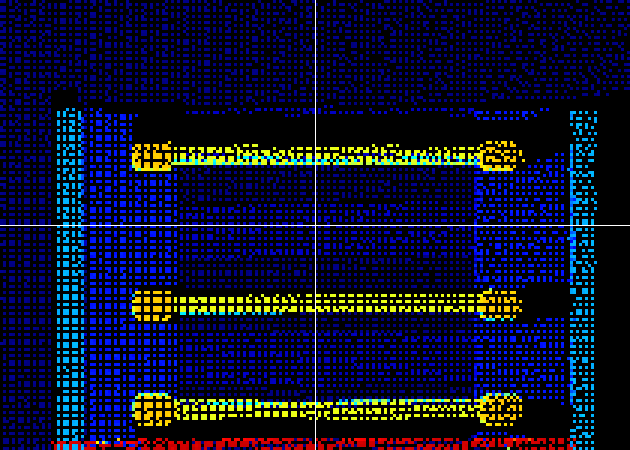

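View pics/w3c.png

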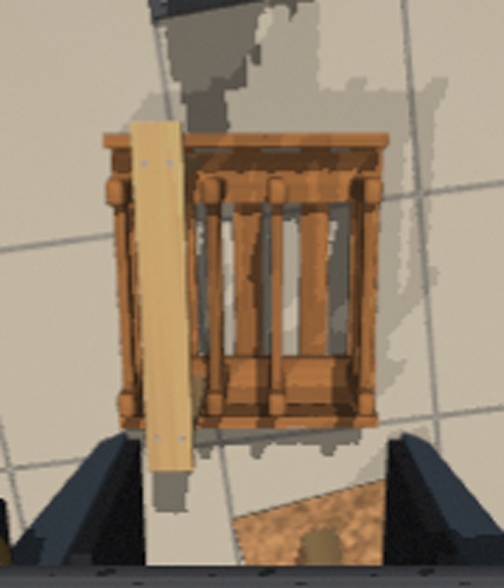

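The map shows the empty bay clearly: dividers at rows 155/305 and rails at columns 82/570 give 41 x 163 mm, which matches. Bay centre is (0.5014, -0.1176), yaw -0.126. The broken frame is off the rack (mat end visible at the bottom of the crop). Next, wired → rack.

Run:
```python
from h import *
pick((.5641,.3721),-.002,.012)
if lower((.5014,-.1176),-.126,.020,.08):
    release()
    movel([.47,-.11,.36],quat(-.13),v=.3); dwell(.1); c,W=wrist()
    bars(W,dict(wired=(.46,.545,-.24,0,.13),spare=(.38,.455,-.22,.02,.13)))
    movel([.50,.25,.36],quat(0),v=.3); dwell(.1); c,W=wrist(); np.savez("w4.npz",W=W,img=c["img"])
    bars(W,dict(bare=(.435,.505,0.02,.26,.118)))
    m=(abs(W[...,0]-.564)<.05)&(abs(W[...,1]-.372)<.1)&(W[...,2]>.066)&(W[...,2]<.08)
    print("stand guides",np.percentile(W[m],[1,99],axis=0).round(4).tolist())
    print(current_clock())
```

```text
grip mm 23.5 F 25.0
held 23.7 F 25.0 t 20.45
hit True above floor mm -0.1 F [ 1.6 -0.1  6.5] t 24.9917
wired 2136 c [ 0.5009 -0.1181] yaw -0.124 size [0.174 0.024] z 0.1311
spare 2191 c [ 0.4208 -0.104 ] yaw -0.122 size [0.174 0.024] z 0.131
bare 1253 c [0.47   0.1363] yaw 0.039 size [0.024 0.176] z 0.1189
stand guides [[0.5338, 0.2843, 0.0665], [0.5913, 0.4617, 0.0794]]
29.2167
```

Wired is seated. Next, bare → stand, followed by a look at the empty jig and the frame on the mat.

Run:
```python
from h import *
pick((.470,.1367),.039,.008)
if lower((.5635,.3727),-.002,.012,.08):
    release()
    movel([.50,.25,.36],quat(0),v=.3); dwell(.1); c,W=wrist()
    bars(W,dict(bare=(.53,.60,.25,.5,.122)))
    movel([.47,.06,.36],quat(.04),v=.3); dwell(.1); c,W=wrist()
    m=(abs(W[...,0]-.470)<.05)&(abs(W[...,1]-.137)<.1)&(W[...,2]>.064)&(W[...,2]<.076)
    print("jig guides",cv2.minAreaRect(W[m][:,:2].astype(np.float32)))
    movel([.46,-.44,.34],quat(.148),v=.3); dwell(.1); c,W=wrist(); np.savez("w5.npz",W=W,img=c["img"])
    bars(W,dict(broken=(.44,.55,-.48,-.25,.114)))
    print(current_clock())
```

```text
grip mm 23.7 F 25.0
held 23.9 F 25.0 t 33.375
hit True above floor mm 0.0 F [-0.8 -0.4  6.5] t 37.0
bare 2744 c [0.5634 0.3732] yaw -0.005 size [0.174 0.025] z 0.1232
jig guides ((0.4706119894981384, 0.13624422252178192), (0.0549013651907444, 0.17575830221176147), 2.386629819869995)
broken 2294 c [ 0.496  -0.3733] yaw 0.145 size [0.024 0.163] z 0.1151
42.9083
```

Run:
```python
from h import *
pick((.495,-.366),.147,.004)
if lower((.4705,.1365),.04,.008,.08):
    release()
    movel([.47,.06,.36],quat(.04),v=.3); dwell(.1); c,W=wrist()
    bars(W,dict(broken=(.435,.505,0.02,.26,.118)))
    movel([.25,-.45,.36],quat(-.5),v=.3); dwell(.2)
    t=camera("top"); save("end",t["img"],(170,120,490,300),2.5)
    p=world(t); bars(p,dict(broken=(.435,.505,0.02,.26,.118),bare=(.53,.60,.25,.5,.122),wired=(.46,.545,-.24,0,.13),spare=(.38,.455,-.22,.02,.13)))
    print(current_clock())
```

```text
grip mm 24.0 F 25.0
held 23.6 F 25.0 t 46.9833
hit True above floor mm -0.1 F [ 0.5 -0.2  7.2] t 51.6333
broken 2133 c [0.4707 0.1293] yaw 0.037 size [0.023 0.164] z 0.1191
broken 476 c [0.4696 0.1284] yaw 0.039 size [0.024 0.163] z 0.1171
bare 519 c [0.5625 0.3725] yaw -0.003 size [0.175 0.024] z 0.121
wired 519 c [ 0.4994 -0.119 ] yaw -0.127 size [0.177 0.024] z 0.1289
spare 522 c [ 0.4191 -0.1048] yaw -0.126 size [0.176 0.024] z 0.1288
56.7417
```

View pics/end.png

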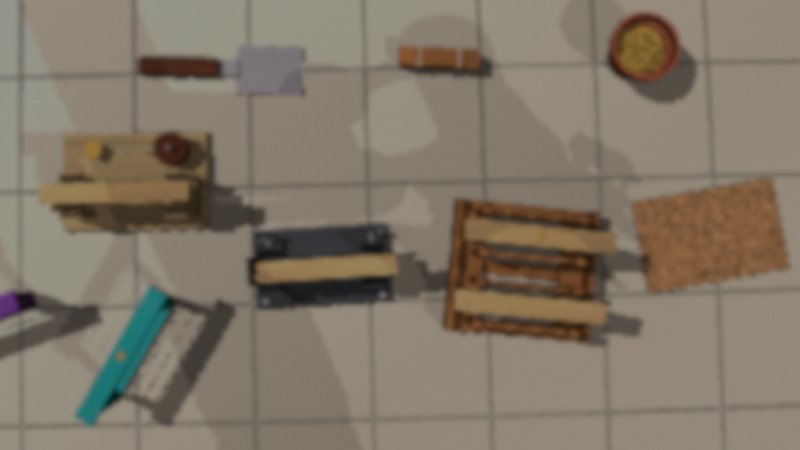

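The picture shows the broken-lug frame in the jig (325,268), bare in the stand (115,193), wired in the far bay (540,235), spare untouched (530,305) and the mat empty. Pot and end bars are where they were.

```bash
python3 -c "
from station import *
print(sign_off())"
```

```text
the job is handed in; nothing more can be done
None
```

The job is handed in: the broken-lug frame is in the jig, the nailed frame in the wiring stand and the wired frame in the far rack bay, each measured seated, at about 57 s of the 112 s allowed; sign-off returned no verdict.

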